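Bring the flywheel to its timing line

TASK

With a fingertip against the fan blades, push the scooter flywheel round clockwise (seen from above) until the index bar on its disc lines up with the one long line on the crankcase scale, without running past that line, and leave it there. The flywheel is loose on its shaft, so do not lift it, and leave the tools and parts lying round it where they are.

Things in the scene. Friction and masses are not known exactly. Their poses are not given: they have to be found in the camera images.
- crankcase: aluminium scooter crankcase fixed to the bench on its side: a round scale face of 244 mm diameter, 77 mm above the bench, with a finned barrel on its +y side (to 210 mm from the centre, 75 mm high) and a mounting ear on its -y side. Origin on the flywheel's axis at bench level; x points along the long scale line, z up.
- shaft (a joint): turn of the flywheel about its vertical axis, rad: 0 when its index bar points straight at the long line, growing as it turns clockwise seen from above; negative values are before the line. It starts 0.7 to 2.4 rad short of the line (negative). It is stiff (about 0.14 N m, 2 to 3 N at the blades) and stays where it is left.
- hub (a point): centre of the steel flywheel, on its axis, on the level of the disc's top face (84 mm above the bench). The disc is 150 mm in diameter; a flat hub of 52 mm diameter rises 9 mm on it. The wheel only rests on its shaft and can slide up off it. The axes turn with the wheel: x points from the hub to the index bar.
- blade (a point): top of one of the six upright radial fan blades on the disc, mid-length, 52 mm from the axis. Blades stand every 60 degrees, the index bar lying midway between two of them; each runs from 36 to 68 mm from the axis, is 5 mm thick and 28 mm tall (112 mm above the bench).
- index_bar (a point): outer end, on top, of the flywheel's index mark: the one dark flat bar on the disc, 7 mm wide, 3 mm high, running radially midway between two blades and reaching 80 mm from the axis, just over the rim.
- long_line (a point): inner end of the long scale line on the crankcase's face, 82 mm from the axis. The line is dark, 6 mm wide, raised 1.5 mm, and runs out radially to 120 mm. The other scale lines, every 20 degrees to both sides of it, are 3 mm wide and only 12 mm long.
- puller: bystander, loose: green plastic three-jaw gear puller standing on its jaws, 88 mm across, 97 mm tall. Origin at the centre of its underside.
- drift: bystander, loose: brass drift with a red handle, 160 mm long, 22 mm thick, lying down. Origin at the centre of its underside.
- wrench: bystander, loose: chrome socket wrench lying down, 200 mm long, 38 mm wide at the head, 24 mm thick. Origin at the centre of its underside.
- grease_tin: bystander, loose: grease tin, 60 mm diameter, 65 mm tall, standing. Origin at the centre of its underside.
- nut: bystander, loose: steel ring nut, 32 mm diameter, 12 mm thick, lying on the crankcase's mounting ear (ear top 50 mm above the bench). Origin at the centre of its underside.
- socket: bystander, loose: steel socket, 30 mm diameter, 55 mm tall, standing. Origin at the centre of its underside.
- bolt_tub: bystander, loose: black open tub, 80 x 60 x 35 mm. Origin at the centre of its underside.

How it is judged:
By the outcome, as a careful person would: the job done as asked, in the order asked, and still so for the second after the job is handed in, with the robot touching nothing.
It also fails if it takes over 45 s, if anything falls off the work surface, if the arm or the gripper's body presses on something with over 40 N, if the wrist force passes 120 N, or if a joint passes its speed limit or range.

ROBOT

A 6-joint arm with a two-finger parallel gripper is mounted at the origin on the work surface. World frame = base frame: x ahead of the robot, y to its left, z up, the work surface at z = 0. Lengths are in mm, angles in rad, forces in N, time in s.
With the tool pointing down it reaches from about 425 to 1125 mm from the base axis. Payload 14.9 kg.
Tool frame: the origin (TCP) lies midway between the tips of the shut fingers; the grasp point (between the pads) lies 19 mm behind it; z points along the fingers, y is the direction in which the jaws open and shut (so a half turn about z gives the same grasp; the last joint's range is limited). The gripper opens to 91 mm and grips with 3 to 60 N. Pads are 32 mm wide; open, the fingers measure 118 mm over their backs; the gripper's body (76 mm by 178 mm) begins 60 mm behind the grasp point.
Start: joints at [-1.136, 0.379, 1.734, -0, 1.028, -0.033], TCP at [315.645, -624.809, 213.932] pointing down, gripper open.
Joint ranges: [-2.77, 2.77], [-0.74, 2.19], [0, 2.66], [-1.06, 4.2], [0.31, 2.87], [-3.08, 3.08]. Speed limits (rad/s): [1.89, 1.89, 2.39, 3.14, 3.14, 3.14].

INTERFACE

Orientations are given as a 3x3 rotation matrix whose columns are the frame's x, y, z axes.
In Python, from workcell import telemetry, camera, calibration, job_done gives the robot as it stands.
- The arm moves only by the shell command python3 -m inch 'ROWS' [FORCE]. ROWS is JSON, a list of rows, each a list of 3 entries, a list of its own where there are three numbers: the shift along the tool's x, y, z in mm, then the turn about the tool's z in degrees, then the closure, from 0 (fully open) to 1 (shut). In form: [[[tx, ty, tz], twist, grip], ...]. A call has 1 to 5 rows; each row is the pose to reach, as a shift and turn from the pose measured when the call began, along the tool's axes at that moment; what a row does not reach only later rows make up. A row lasts 1/8 s, in which the tool goes at most 62.5 mm and 10.7 degrees, less where a joint would pass 70% of its speed; a pose out of reach is approached as far as the arm can. A call with a gripper value outside its range is refused whole. The fingers move at their own pace and stop on an object; FORCE is the grip in N (left out, the last holds). Time passes only in rows, so rows that repeat a pose let the fingers close. It gives the time, the measured TCP pose, the force and the opening at its end, in the units of the state.
- telemetry.sense(): the state, without advancing time (a new reading comes with each control period).
- camera(name): name is "scene" or "top"; returns (picture, depth): 480x640x3 uint8, red, green, blue; 480x640 float32, mm along the optical axis (not along the pixel's ray), 0 where there is no reading.
- calibration(name): a dict with "camera_matrix" (3x3 intrinsics, pixels), "R" (3x3) and "t" (3): a world point X has camera coordinates R X + t. Camera axes: x right, y down, z forward; pixel columns grow to the right and rows downward; lengths in mm; the calibration is good to about 2 mm. A picture is of the moment at which its call begins. calibration takes no time and is no camera call.
- job_done(): hands the job in, once; it reports no verdict.
The state is a dict: "clock": time; "joints": joint angles; "dq": joint speeds; "joint_torque": joint torques, N m; "position": TCP position; "eef_rot": TCP orientation; "force": force on the tool from outside, world axes, zero at the start; "torque": the same for the moment, N m; "finger_gap": finger opening in mm.
Only numpy, scipy, OpenCV 4.12 (cv2) and the standard library are available. Lean on these libraries where they do the work, as an engineer would, in place of code of your own. Each camera call takes 0.05 s, during which the arm holds its last target.

## Working session

There is one attempt and no reset: what is moved stays moved. The work goes in short steps, Python scripts to look and compute and a shell command to move; the robot and the scene stay as the last step left them, time stands still between calls to the robot, and variables do not carry over. Pictures are saved under pics/ and viewed, and the job is handed in when it is done.

```bash
mkdir -p pics; ls
python3 - <<'E'
from workcell import telemetry, camera, calibration
import cv2,numpy as np
s=telemetry.sense();print({k:np.round(v,3).tolist() for k,v in s.items()})
for n in("top","scene"):
    p,d=camera(n);cv2.imwrite(f"pics/{n}0.png",p[:,:,::-1]);np.save(f"pics/{n}0.npy",d)
    c=calibration(n);print(n,{k:np.round(v,3).tolist() for k,v in c.items()})
E
```

```text
pics
{'clock': 0.0, 'joints': [-1.136, 0.379, 1.735, 0.0, 1.028, -0.033], 'dq': [-0.001, 0.001, 0.001, -0.001, 0.0, 0.0], 'joint_torque': [0.001, -76.373, -43.437, 0.065, 0.042, -0.0], 'position': [315.473, -624.433, 213.277], 'eef_rot': [[0.893, 0.451, -0.0], [0.451, -0.893, 0.001], [0.0, -0.001, -1.0]], 'force': [-0.181, -0.123, -0.102], 'torque': [0.004, 0.001, -0.004], 'finger_gap': 91.052}
top {'camera_matrix': [[483.676, 0.0, 320.54], [0.0, 483.676, 237.578], [0.0, 0.0, 1.0]], 'R': [[0.029, -1.0, 0.003], [-0.999, -0.029, -0.037], [0.038, -0.002, -0.999]], 't': [35.652, 576.05, 998.79]}
scene {'camera_matrix': [[440.498, 0.0, 319.766], [0.0, 440.498, 235.602], [0.0, 0.0, 1.0]], 'R': [[0.518, 0.855, 0.018], [0.51, -0.292, -0.809], [-0.687, 0.428, -0.587]], 't': [-352.258, -220.324, 1195.956]}
```

View pics/top0.png

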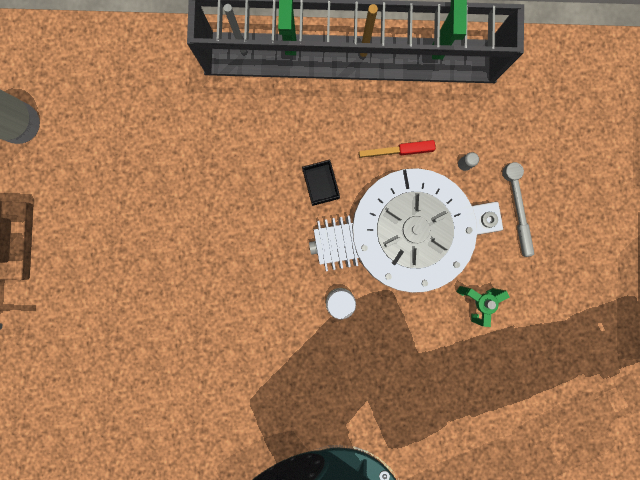

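View pics/scene0.png

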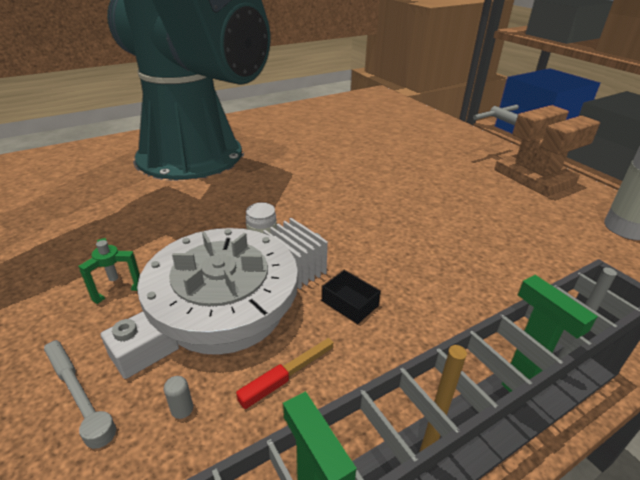

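```bash
cat > h.py <<'E'
import numpy as np,cv2
from workcell import telemetry,camera,calibration
def back(n,u,v,z):
    c=calibration(n);K=np.array(c["camera_matrix"]);R=np.array(c["R"]);t=np.array(c["t"])
    C=-R.T@t; r=R.T@np.linalg.inv(K)@np.array([u,v,1.]);return C+r*(z-C[2])/r[2]
def proj(n,X):
    c=calibration(n);p=np.array(c["camera_matrix"])@(np.array(c["R"])@np.array(X,float)+np.array(c["t"]));return p[:2]/p[2]
def rect(n,p,cx,cy,z,half=130,px=600):
    # orthorectified patch at height z: up=+x, left=+y
    g=np.array([[proj(n,(cx+a*half,cy+b*half,z))] for a,b in((1,1),(1,-1),(-1,-1),(-1,1))],np.float32)
    H=cv2.getPerspectiveTransform(g,np.float32([[0,0],[px,0],[px,px],[0,px]]))
    return cv2.warpPerspective(p,H,(px,px),flags=cv2.INTER_CUBIC)
E
python3 - <<'E'
from h import *
p=cv2.imread("pics/top0.png")
c=back("top",417,230,84);print(c)
cv2.imwrite("pics/r0.png",rect("top",p,c[0],c[1],77))
E
```

```text
[ 592.10384438 -134.11196643   84.        ]
```

View pics/r0.png

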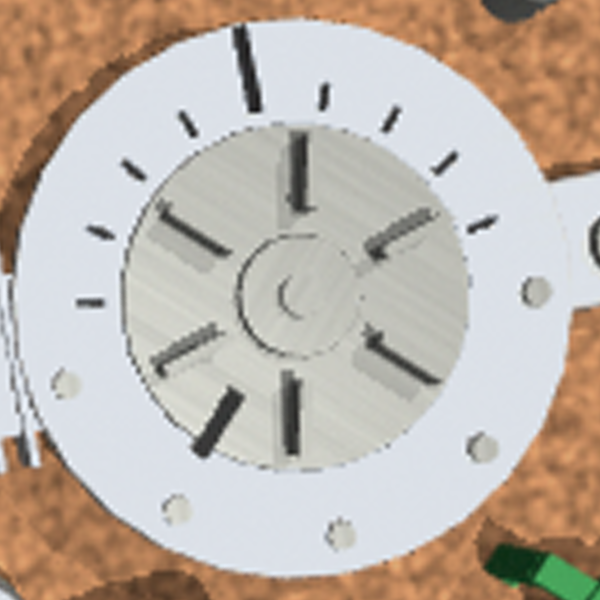

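```bash
cat >> h.py <<'E'
def fitc(p):
    # face circle at z=77
    c=(592.5,-132.)
    for _ in range(2):
        r=rect("top",p,c[0],c[1],77,150,900);s=150*2/900
        hsv=cv2.cvtColor(r,cv2.COLOR_BGR2HSV)
        pts=[]
        for a in np.radians(np.arange(0,360,2)):
            rr=np.arange(105,140,.25);x=450+rr/s*np.cos(a);y=450+rr/s*np.sin(a)
            v=cv2.remap(hsv[:,:,1],x.astype(np.float32)[None],y.astype(np.float32)[None],1)[0].astype(float)
            g=cv2.blur(v[None],(9,1))[0]; d=np.gradient(g);i=d.argmax()
            if d[i]>3: pts.append((x[i],y[i]))
        pts=np.array(pts)
        m=np.ones(len(pts),bool)
        for _ in range(8):
            A=np.c_[2*pts[m],np.ones(m.sum())];q=np.linalg.lstsq(A,(pts[m]**2).sum(1),rcond=None)[0]
            R=np.sqrt(q[2]+q[0]**2+q[1]**2);e=np.abs(np.hypot(*(pts-q[:2]).T)-R)*s;m=e<max(1,np.median(e)*2)
        c=(c[0]-(q[1]-450)*s,c[1]-(q[0]-450)*s)
    print("centre",c,"R",R*s,m.sum());return c
def bars(p,c,z,r0,r1,th=75):
    r=rect("top",p,c[0],c[1],z,130,1040);s=.25
    g=cv2.cvtColor(r,cv2.COLOR_BGR2GRAY);yy,xx=np.mgrid[:1040,:1040];X=(519.5-yy)*s;Y=(519.5-xx)*s;rr=np.hypot(X,Y)
    m=((g<th)&(rr>r0)&(rr<r1)).astype(np.uint8)
    n,l,st,ce=cv2.connectedComponentsWithStats(m)
    for i in range(1,n):
        if st[i,4]<300:continue
        k=l==i;P=np.c_[X[k],Y[k]];mu=P.mean(0);w,V=np.linalg.eigh(np.cov((P-mu).T));v=V[:,1]*np.sign(V[:,1]@mu)
        print(f"z{z} area {st[i,4]*s*s:.0f} r {rr[k].min():.1f}-{rr[k].max():.1f} ang_mean {np.degrees(np.arctan2(mu[1],mu[0])):.2f} axis {np.degrees(np.arctan2(v[1],v[0])):.2f} wid {np.sqrt(12*w[0]):.1f} off {v[0]*mu[1]-v[1]*mu[0]:.2f}")
E
python3 - <<'E'
from h import *
p=cv2.imread("pics/top0.png");c=fitc(p)
bars(p,c,78,80,125);bars(p,c,87,30,83,60)
for b in(-1,):
    pass
for z in (84,112): cv2.imwrite(f"pics/rr{z}.png",rect("top",p,c[0],c[1],z,90,600))
E
```

```text
centre (np.float64(592.9097884223527), np.float64(-130.28441217514833)) R 121.57840009350042 149
z78 area 171 r 82.1-119.3 ang_mean 10.92 axis 11.66 wid 4.8 off -1.30
z78 area 20 r 82.9-93.1 ang_mean -9.18 axis -7.28 wid 2.0 off -2.91
z78 area 46 r 121.2-125.0 ang_mean 65.36 axis 153.67 wid 3.4 off -123.13
z78 area 19 r 121.1-125.0 ang_mean 81.04 axis 6.63 wid 2.3 off 118.28
z87 area 88 r 37.6-68.7 ang_mean -1.95 axis -3.07 wid 3.2 off 1.05
z87 area 90 r 37.4-66.9 ang_mean 178.62 axis 177.73 wid 3.3 off 0.82
z87 area 148 r 49.0-78.9 ang_mean 148.45 axis 148.78 wid 5.2 off -0.37
```

View pics/rr112.png

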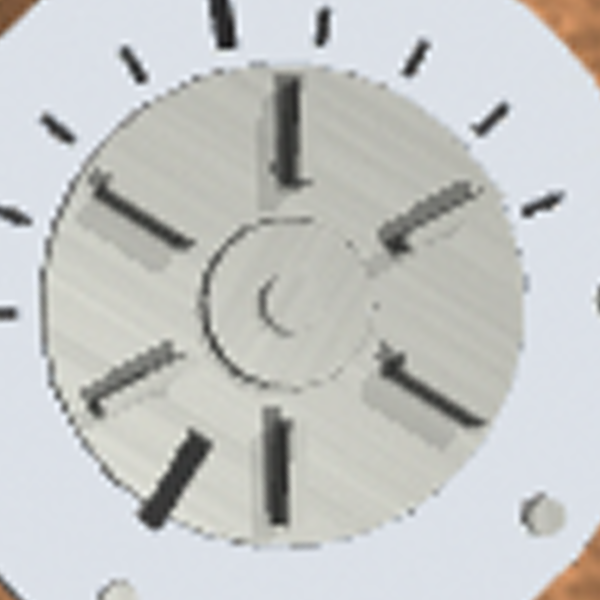

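```bash
cat >> h.py <<'E'
C=np.array([593.,-131.])
def fp(th,r,d):
    a=np.radians(th);return C+r*np.array([np.cos(a),np.sin(a)])+d*np.array([-np.sin(a),np.cos(a)])
def plan(ws):
    # ws: (x,y,z,yaw of tool x deg)
    s=telemetry.sense();R=np.array(s["eef_rot"]);p=np.array(s["position"]);y0=np.degrees(np.arctan2(R[1,0],R[0,0]))
    print("t",s["clock"],"pos",p.round(1),"yaw",round(y0,2),"F",np.round(s["force"],1),"j",np.round(s["joints"],2))
    for w in ws:
        t=R.T@(np.array(w[:3])-p);tw=(y0-w[3]+180)%360-180
        print(t.round(1).tolist(),round(tw,1))
E
python3 - <<'E'
from h import *
x,y=fp(-61.4,54,23);print(x,y)
p=np.array(telemetry.sense()["position"])
g=np.array([x,y,200])
plan([(*(p+(g-p)*k),26.8+91.8*k) for k in(.1,.2,.3,.4,.5)])
E
```

```text
639.0429687636363 -167.401167940477
t 0.1 pos [ 315.5 -624.5  213.4] yaw 26.8 F [-0.4  0.2 -0.5] j [-1.14  0.38  1.73  0.    1.03 -0.03]
[49.5, -26.2, 1.4] -9.2
[99.0, -52.4, 2.7] -18.4
[148.5, -78.6, 4.1] -27.5
[198.0, -104.8, 5.4] -36.7
[247.5, -131.0, 6.8] -45.9
```

```bash
python3 -m inch '[[[50,-26,0],-9,1],[[99,-52,0],-18,1],[[148,-79,0],-27,1],[[198,-105,0],-37,1],[[247,-131,0],-46,1]]' 20
python3 - <<'E'
from h import *
x,y=fp(-61.4,54,23)
p=np.array(telemetry.sense()["position"]);R=np.array(telemetry.sense()["eef_rot"]);y0=np.degrees(np.arctan2(R[1,0],R[0,0]))
g=np.array([x,y,200])
plan([(*(p+(g-p)*k),y0+(118.6-y0)*k) for k in(.2,.4,.6,.8,1)])
E
```

```text
clock: 0.72
position: [477.6, -394.5, 213.4]
eef_rot: [[0.291, 0.957, -0.001], [0.957, -0.291, 0.001], [0.001, -0.001, -1.0]]
force: [1.1, 0.3, 0.5]
finger_gap: 43.9
t 0.725 pos [ 477.6 -394.5  213.4] yaw 73.11 F [1.1 0.3 0.5] j [-0.73  0.26  1.9   0.    0.99 -0.43]
[52.8, 17.7, 2.7] -9.1
[105.7, 35.4, 5.4] -18.2
[158.5, 53.1, 8.1] -27.3
[211.4, 70.8, 10.8] -36.4
[264.2, 88.5, 13.5] -45.5
```

```bash
python3 -m inch '[[[53,18,2],-9,1],[[106,35,5],-18,1],[[158,53,8],-27,1],[[211,71,10],-36,1],[[264,88,13],-45.5,1]]'
python3 - <<'E'
from h import *
x,y=fp(-61.4,54,23)
plan([(x,y,200,118.6),(x,y,150,118.6),(x,y,120,118.6),(x,y,95,118.6)])
E
```

```text
clock: 1.35
position: [639.3, -165.7, 200.3]
eef_rot: [[-0.484, 0.875, -0.001], [0.875, 0.484, 0.001], [0.001, -0.0, -1.0]]
force: [0.8, -1.2, 0.1]
finger_gap: 0.6
t 1.35 pos [ 639.3 -165.7  200.3] yaw 118.92 F [ 0.8 -1.2  0.1] j [-0.29  0.33  1.82  0.    0.98 -0.79]
[-1.3, -1.0, 0.3] 0.3
[-1.4, -1.0, 50.3] 0.3
[-1.4, -1.0, 80.3] 0.3
[-1.5, -1.0, 105.3] 0.3
```

```bash
python3 -m inch '[[[-1,-1,25],0,1],[[-1,-1,50],0,1],[[-1,-1,70],0,1],[[-1,-1,78],0,1],[[-1,-1,78],0,1]]'
python3 - <<'E'
from h import *
p,d=camera("scene");p=p[:,:,::-1]
cv2.imwrite("pics/s1.png",cv2.resize(p[160:400,60:380],None,fx=2.4,fy=2.4,interpolation=cv2.INTER_CUBIC))
plan([])
E
```

```text
clock: 1.98
position: [638.7, -167.2, 122.1]
eef_rot: [[-0.483, 0.875, -0.001], [0.875, 0.483, 0.001], [0.002, -0.001, -1.0]]
force: [0.0, 0.3, 0.7]
finger_gap: 0.2
t 2.025 pos [ 639.1 -167.3  122.7] yaw 118.9 F [ 0.6 -0.1  0.6] j [-0.29  0.43  1.85  0.    0.86 -0.8 ]
```

View pics/s1.png

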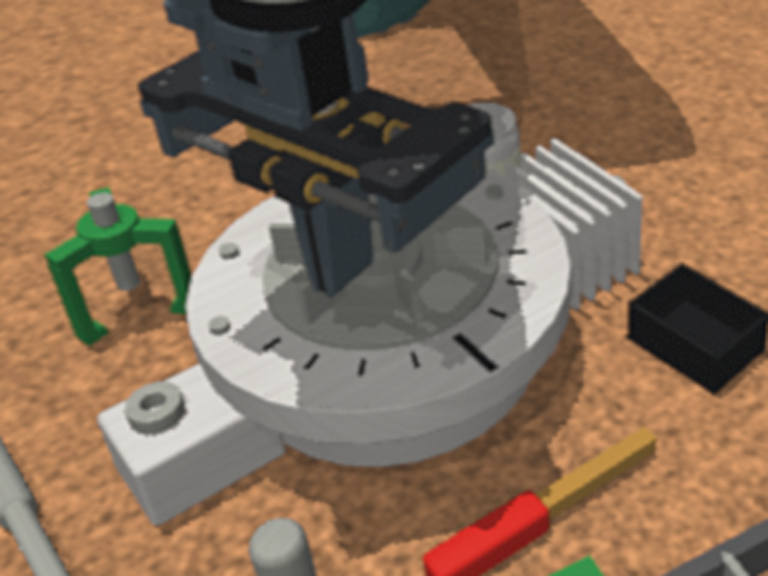

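The shut fingers hang over the disc, between the blade left of them (285,240) and the one in front (315,300). I'll go down gently while watching the force.

```bash
python3 -m inch '[[[0,0,6],0,1],[[0,0,12],0,1],[[0,0,16],0,1],[[0,0,16],0,1]]'
python3 - <<'E'
from h import *
plan([])
E
```

```text
clock: 2.52
position: [638.9, -167.2, 106.3]
eef_rot: [[-0.483, 0.875, -0.001], [0.875, 0.483, 0.001], [0.001, -0.0, -1.0]]
force: [-0.1, 0.3, -0.0]
finger_gap: 0.2
t 2.525 pos [ 638.9 -167.2  106.3] yaw 118.9 F [-0.1  0.3 -0. ] j [-0.29  0.46  1.86  0.    0.83 -0.8 ]
```

```bash
python3 -m inch '[[[0,0,5],0,1],[[0,0,10],0,1],[[0,-2,10],0,1],[[0,-4,10],0,1],[[0,-4,10],0,1]]'
python3 - <<'E'
from h import *
p,d=camera("top");p=p[:,:,::-1].copy()
cv2.imwrite("pics/t2.png",rect("top",p,*C,112,130,600))
plan([])
E
```

```text
clock: 3.15
position: [635.3, -169.2, 96.5]
eef_rot: [[-0.483, 0.876, -0.001], [0.876, 0.483, 0.001], [0.001, -0.0, -1.0]]
force: [-0.8, -0.1, -0.1]
finger_gap: 0.4
t 3.2 pos [ 635.4 -169.2   96.5] yaw 118.89 F [-0.1  0.7 -0.3] j [-0.3   0.47  1.86  0.    0.81 -0.8 ]
```

View pics/t2.png

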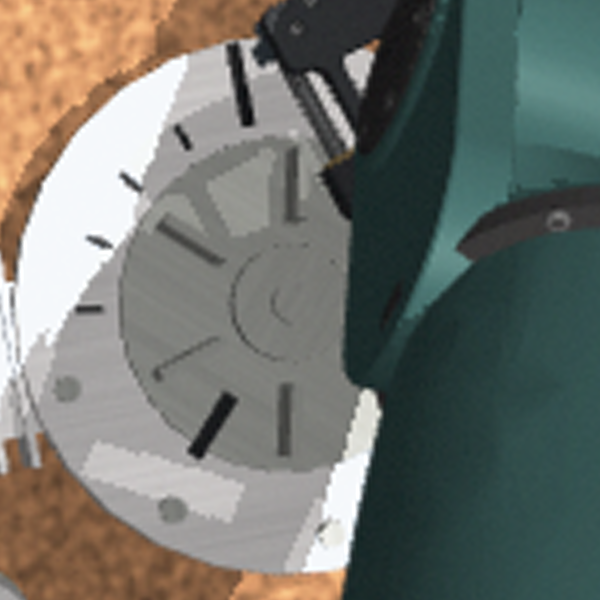

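```bash
cat >> h.py <<'E'
def arc(ths,r=54,d=16,z=96):
    plan([(*fp(t,r,d),z,t+180) for t in ths])
E
python3 -c "
from h import *
arc([-63,-68,-74,-81,-88])"
```

```text
t 3.2 pos [ 635.4 -169.2   96.5] yaw 118.89 F [-0.1  0.7 -0.3] j [-0.3   0.47  1.86  0.    0.81 -0.8 ]
[-0.6, -4.4, 0.5] 1.9
[-1.6, -9.2, 0.5] 6.9
[-2.3, -15.1, 0.5] 12.9
[-2.3, -22.0, 0.5] 19.9
[-1.5, -28.8, 0.5] 26.9
```

```bash
python3 -m inch '[[[-0.5,-4.5,0],2,1],[[-1.5,-9,0],7,1],[[-2.3,-15,0],13,1],[[-2.3,-22,0],20,1],[[-1.5,-29,0],27,1]]'; python3 -c "
from h import *
arc([-95,-102,-109,-116,-123])"
```

```text
clock: 3.82
position: [610.8, -184.7, 96.7]
eef_rot: [[-0.027, 1.0, 0.0], [1.0, 0.027, 0.001], [0.001, 0.0, -1.0]]
force: [2.6, 1.5, -1.5]
finger_gap: 0.3
t 3.825 pos [ 610.8 -184.7   96.7] yaw 91.57 F [ 2.6  1.5 -1.5] j [-0.33  0.44  1.9   0.    0.8  -0.36]
[-1.3, -6.6, 0.7] 6.6
[-2.1, -13.4, 0.7] 13.6
[-2.0, -20.3, 0.7] 20.6
[-1.1, -27.1, 0.7] 27.6
[0.6, -33.8, 0.7] 34.6
```

Force of 2.6 N: in contact and turning as expected.

```bash
python3 -m inch '[[[-1.3,-6.6,0.5],6.6,1],[[-2.1,-13.4,0.5],13.6,1],[[-2,-20.3,0.5],20.6,1],[[-1.1,-27.1,0.5],27.6,1],[[0.6,-33.8,0.5],34.6,1]]'; python3 -c "
from h import *
arc([-130,-137,-144,-151,-158])"
```

```text
clock: 4.45
position: [577.2, -185.7, 96.6]
eef_rot: [[0.55, 0.835, 0.002], [0.835, -0.55, 0.0], [0.001, 0.001, -1.0]]
force: [1.4, -3.8, 0.2]
finger_gap: 0.4
t 4.45 pos [ 577.2 -185.7   96.6] yaw 56.66 F [ 1.4 -3.8  0.2] j [-0.35  0.4   1.97  0.    0.77  0.23]
[-1.1, -7.2, 0.6] 6.7
[-1.9, -14.0, 0.6] 13.7
[-1.8, -20.9, 0.6] 20.7
[-0.9, -27.7, 0.6] 27.7
[0.9, -34.4, 0.6] 34.7
```

```bash
python3 -m inch '[[[-1.1,-7.2,0.5],6.7,1],[[-1.9,-14,0.5],13.7,1],[[-1.8,-20.9,0.5],20.7,1],[[-0.9,-27.7,0.5],27.7,1],[[0.9,-34.4,0.5],34.7,1]]'; python3 -c "
from h import *
arc([-163,-168,-173,-178,-182])"
```

```text
clock: 5.08
position: [548.7, -166.4, 96.3]
eef_rot: [[0.929, 0.369, 0.002], [0.369, -0.929, -0.001], [0.002, 0.001, -1.0]]
force: [-1.9, -3.8, 0.7]
finger_gap: 0.2
t 5.075 pos [ 548.7 -166.4   96.3] yaw 21.65 F [-1.9 -3.8  0.7] j [-0.34  0.35  2.04  0.    0.75  0.86]
[-0.9, -5.0, 0.3] 4.6
[-1.7, -9.8, 0.3] 9.6
[-2.1, -14.7, 0.3] 14.6
[-2.0, -19.6, 0.3] 19.6
[-1.7, -23.6, 0.3] 23.6
```

```bash
python3 -m inch '[[[-0.9,-5,0],4.6,1],[[-1.7,-9.8,0],9.6,1],[[-2.1,-14.7,0],14.6,1],[[-2,-19.6,0],19.6,1],[[-1.7,-23.6,0],23.6,1]]'
python3 - <<'E'
from h import *
arc([])
for n in("top","scene"):
    p,d=camera(n);p=p[:,:,::-1].copy();cv2.imwrite(f"pics/{n}3.png",p)
    r=rect(n,p,*C,80,130,600);cv2.imwrite(f"pics/{n}3r.png",r)
E
```

```text
clock: 5.7
position: [537.9, -145.2, 96.4]
eef_rot: [[0.999, -0.038, 0.002], [-0.038, -0.999, -0.001], [0.002, 0.001, -1.0]]
force: [-1.4, -2.4, 1.0]
finger_gap: 0.3
t 5.7 pos [ 537.9 -145.2   96.4] yaw -2.17 F [-1.4 -2.4  1. ] j [-0.31  0.33  2.07 -0.    0.74  1.3 ]
```

View pics/top3r.png

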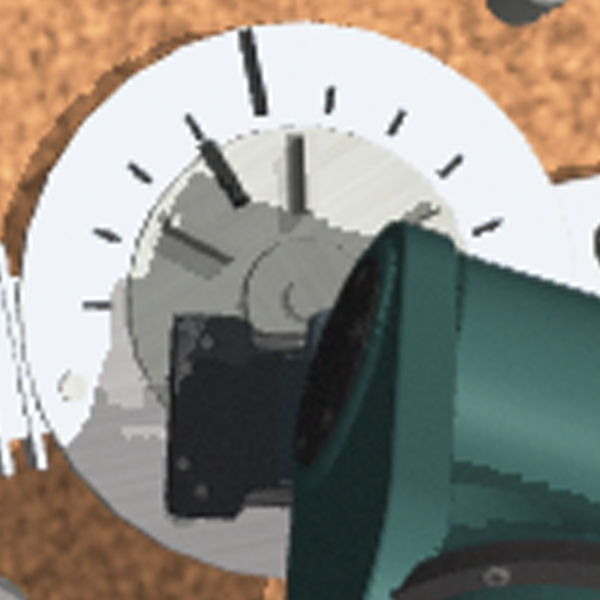

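View pics/scene3r.png

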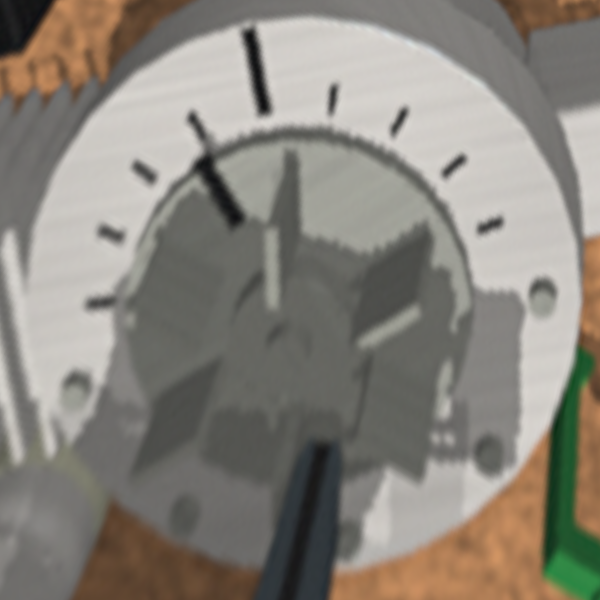

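```bash
cat >> h.py <<'E'
def meas(tag):
    arc([])
    for n in("top","scene"):
        p,d=camera(n);p=p[:,:,::-1].copy();out=[]
        for z,r0,r1,nm in((78.5,84,119,"line"),(87,50,78.5,"bar")):
            s=.2;N=1200
            r=rect(n,p,*C,z,120,N);g=cv2.cvtColor(r,cv2.COLOR_BGR2GRAY)
            if nm=="bar": cv2.imwrite(f"pics/{n}_{tag}.png",r[0:600,200:900])
            yy,xx=np.mgrid[:N,:N];X=((N-1)/2-yy)*s;Y=((N-1)/2-xx)*s;rr=np.hypot(X,Y);an=np.degrees(np.arctan2(Y,X))
            m=((g<70)&(rr>r0)&(rr<r1)&(an>-3)&(an<50)).astype(np.uint8)
            k_,l,st,_=cv2.connectedComponentsWithStats(m)
            for i in range(1,k_):
                if st[i,4]*s*s<60: continue
                k=l==i;P=np.c_[X[k],Y[k]];mu=P.mean(0);w,V=np.linalg.eigh(np.cov((P-mu).T));v=V[:,1]*np.sign(V[:,1]@mu)
                # point on fitted axis at radius 81
                q=mu+v*(81-np.hypot(*mu))
                print(n,nm,f"A{st[i,4]*s*s:.0f} r{rr[k].min():.0f}-{rr[k].max():.0f} axis {np.degrees(np.arctan2(v[1],v[0])):.2f} ang@81 {np.degrees(np.arctan2(q[1],q[0])):.2f} wid {np.sqrt(12*w[0]):.1f}")
E
python3 -c "
from h import *
meas('m3')"
```

```text
t 5.8 pos [ 538.1 -145.1   96.4] yaw -2.06 F [-1.  -0.4 -0.4] j [-0.31  0.33  2.07 -0.    0.74  1.3 ]
top line A137 r84-119 axis 11.65 ang@81 11.30 wid 4.1
top bar A163 r50-78 axis 30.49 ang@81 31.74 wid 5.9
scene line A135 r84-118 axis 10.78 ang@81 11.31 wid 4.1
scene bar A201 r50-78 axis 29.04 ang@81 30.37 wid 7.3
```

```bash
python3 -c "
from h import *
arc([-186,-190,-194,-196])"
```

```text
t 5.9 pos [ 538.4 -145.2   96.4] yaw -1.9 F [ 0.7 -0.6 -0.5] j [-0.31  0.33  2.07  0.    0.74  1.3 ]
[-0.9, -3.9, 0.4] 4.1
[-1.7, -7.7, 0.4] 8.1
[-2.1, -11.7, 0.4] 12.1
[-2.2, -13.6, 0.4] 14.1
```

```bash
python3 -m inch '[[[-0.9,-3.9,0],4,1],[[-1.7,-7.7,0],8,1],[[-2.1,-11.7,0],12,1],[[-2.2,-13.6,0],14,1],[[-2.2,-13.6,0],14,1]]'; python3 -c "
from h import *
meas('m4')"
```

```text
clock: 6.52
position: [536.7, -131.6, 96.4]
eef_rot: [[0.962, -0.273, 0.002], [-0.273, -0.962, -0.001], [0.002, 0.0, -1.0]]
force: [-1.8, -1.3, 0.2]
finger_gap: 0.7
t 6.525 pos [ 536.7 -131.6   96.4] yaw -15.83 F [-1.8 -1.3  0.2] j [-0.28  0.33  2.08  0.    0.74  1.56]
top line A136 r84-119 axis 11.63 ang@81 11.30 wid 4.1
top bar A155 r50-78 axis 17.59 ang@81 18.01 wid 5.6
scene line A135 r84-118 axis 10.81 ang@81 11.30 wid 4.1
scene bar A175 r50-78 axis 17.43 ang@81 16.78 wid 6.3
```

View pics/top_m4.png

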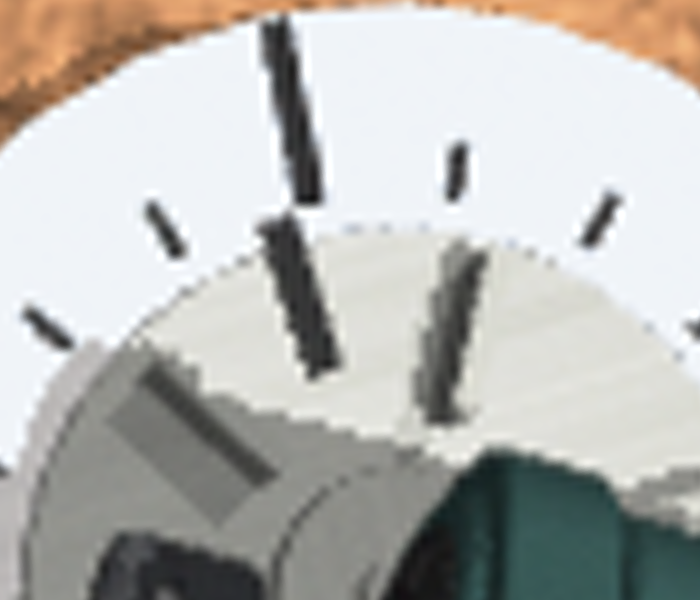

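View pics/scene_m4.png

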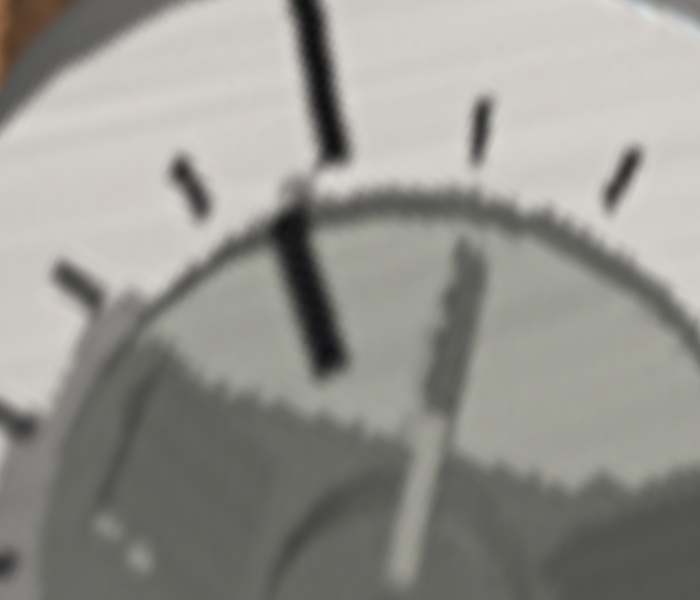

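```bash
python3 -c "
from h import *
arc([-198,-200,-201])"
```

```text
t 6.625 pos [ 536.7 -131.6   96.4] yaw -15.82 F [-1.4 -1.1  0.1] j [-0.28  0.33  2.08  0.    0.74  1.56]
[-0.6, -2.0, 0.4] 2.2
[-1.0, -3.9, 0.4] 4.2
[-1.2, -4.9, 0.4] 5.2
```

```bash
python3 -m inch '[[[-0.3,-1,0],1,1],[[-0.6,-2,0],2,1],[[-0.8,-3,0],3,1],[[-1,-3.9,0],4,1],[[-1,-3.9,0],4,1]]'; python3 -c "
from h import *
meas('m5')"
```

```text
clock: 7.25
position: [536.8, -127.5, 96.4]
eef_rot: [[0.941, -0.339, 0.002], [-0.339, -0.941, -0.0], [0.002, -0.0, -1.0]]
force: [-1.4, -1.9, -0.4]
finger_gap: 0.7
t 7.25 pos [ 536.8 -127.5   96.4] yaw -19.84 F [-1.4 -1.9 -0.4] j [-0.28  0.32  2.08  0.    0.73  1.64]
top line A137 r84-119 axis 11.73 ang@81 11.28 wid 4.1
top bar A159 r50-78 axis 14.04 ang@81 14.07 wid 5.7
scene line A136 r84-118 axis 10.79 ang@81 11.31 wid 4.1
scene bar A175 r50-78 axis 13.21 ang@81 12.69 wid 6.3
```

View pics/top_m5.png

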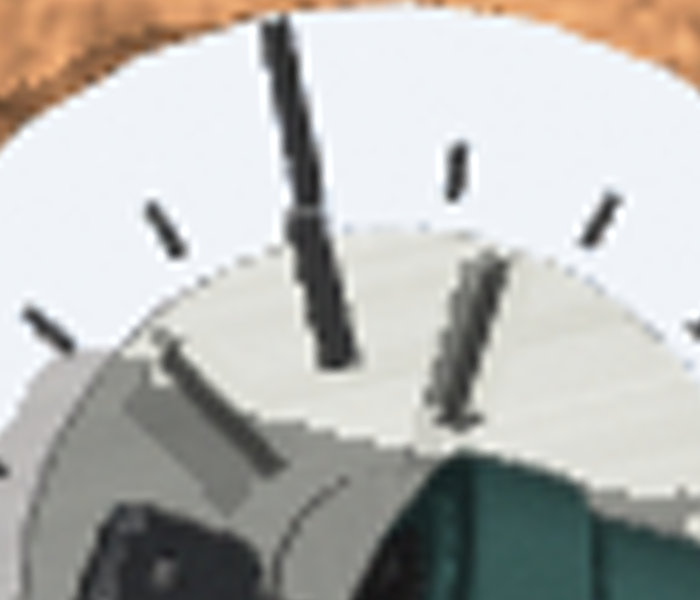

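View pics/scene_m5.png

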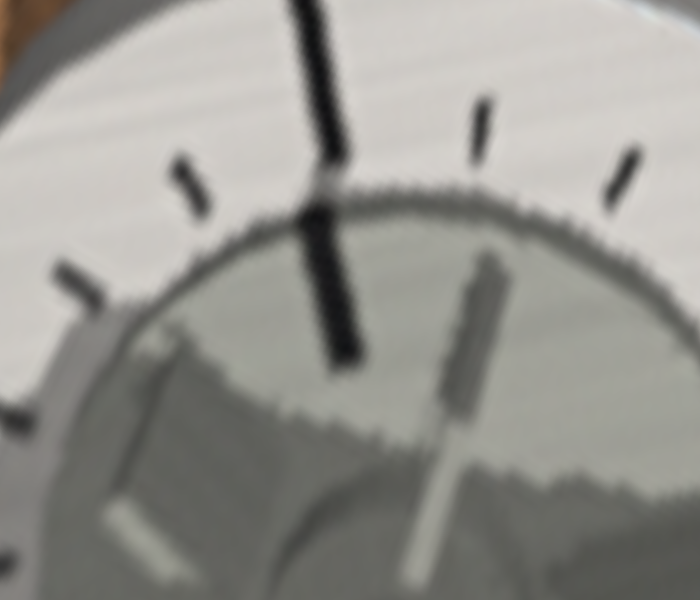

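```bash
python3 -m inch '[[[-0.2,-0.7,0],0.7,1],[[-0.4,-1.3,0],1.3,1],[[-0.4,-1.3,0],1.3,1]]'; python3 -c "
from h import *
meas('m6')"
```

```text
clock: 7.72
position: [536.9, -126.2, 96.4]
eef_rot: [[0.933, -0.36, 0.002], [-0.36, -0.933, -0.0], [0.002, -0.0, -1.0]]
force: [-0.3, -1.0, 0.3]
finger_gap: 0.4
t 7.725 pos [ 536.9 -126.2   96.4] yaw -21.13 F [-0.3 -1.   0.3] j [-0.27  0.32  2.08  0.    0.73  1.67]
top line A137 r84-119 axis 11.68 ang@81 11.29 wid 4.1
top bar A156 r50-78 axis 11.96 ang@81 12.52 wid 5.6
scene line A136 r84-118 axis 10.80 ang@81 11.31 wid 4.1
scene bar A175 r50-78 axis 11.45 ang@81 11.24 wid 6.3
```

View pics/top_m6.png

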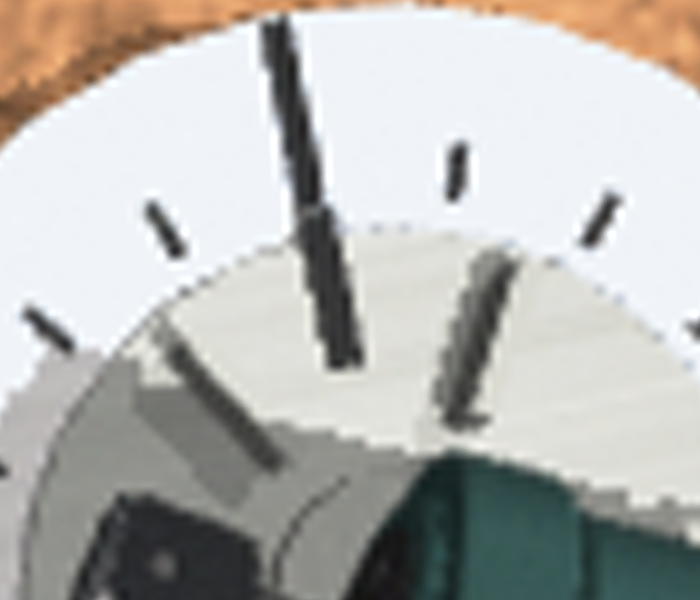

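View pics/scene_m6.png

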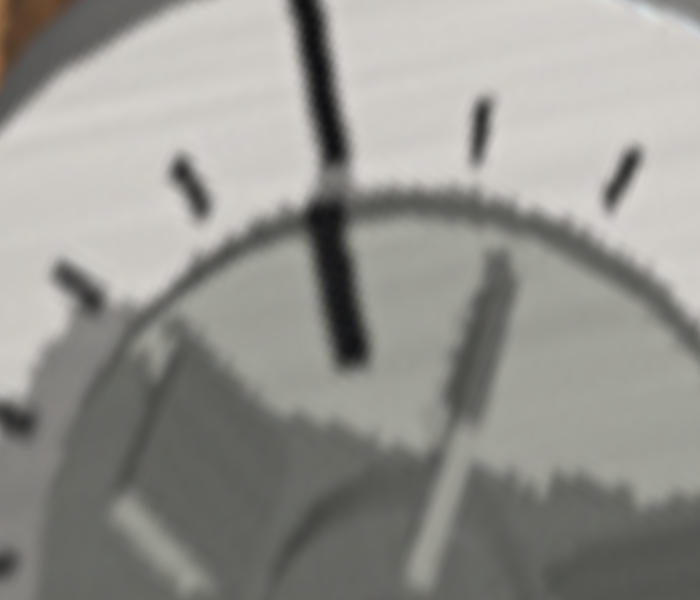

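```bash
python3 -m inch '[[[0,2,0],0,1],[[0,5,0],0,1],[[0,7,0],0,1],[[0,7,0],0,1]]';python3 -m inch '[[[0,0,-8],0,1],[[0,0,-25],0,1],[[0,0,-60],0,1],[[-50,0,-100],0,1],[[-100,0,-110],0,1]]';python3 -m inch '[[[-50,0,0],0,1],[[-80,0,0],0,1],[[-80,0,0],0,1]]'; python3 -c "
from h import *
meas('m7')"
```

```text
clock: 8.32
position: [534.3, -132.9, 96.4]
eef_rot: [[0.933, -0.36, 0.002], [-0.36, -0.933, -0.0], [0.002, -0.0, -1.0]]
force: [0.3, -0.3, 0.3]
finger_gap: 0.4
clock: 8.95
position: [441.1, -96.8, 209.3]
eef_rot: [[0.933, -0.361, 0.006], [-0.361, -0.933, -0.002], [0.006, -0.001, -1.0]]
force: [0.8, 0.4, -0.2]
finger_gap: 0.7
clock: 9.32
position: [365.4, -67.4, 209.7]
eef_rot: [[0.933, -0.36, 0.008], [-0.36, -0.933, -0.002], [0.008, -0.001, -1.0]]
force: [-0.6, -0.3, 0.5]
finger_gap: 0.6
t 9.325 pos [365.4 -67.4 209.7] yaw -21.11 F [-0.6 -0.3  0.5] j [-0.25 -0.19  2.37  0.    0.95  1.69]
top line A155 r84-119 axis 11.83 ang@81 11.28 wid 4.5
top bar A173 r50-78 axis 12.32 ang@81 12.63 wid 6.2
scene line A141 r84-118 axis 10.79 ang@81 11.30 wid 4.2
scene bar A181 r50-78 axis 11.46 ang@81 11.24 wid 6.6
```

View pics/top_m7.png

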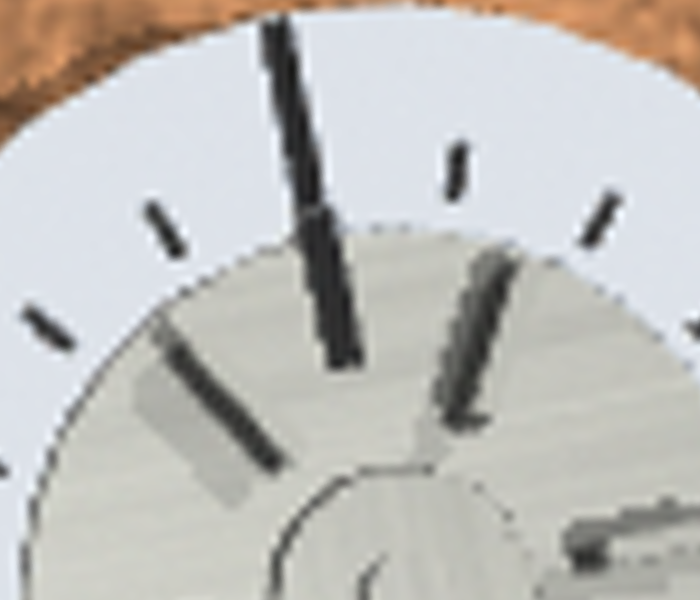

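View pics/scene_m7.png

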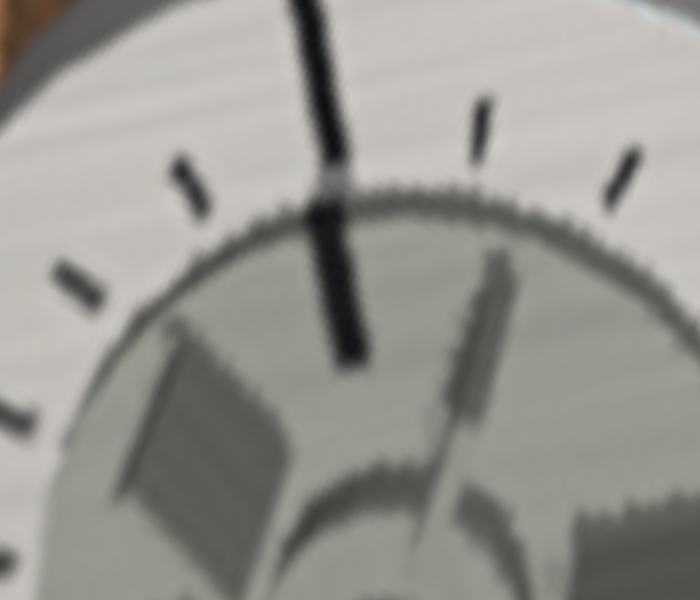

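```bash
cat > fit.py <<'E'
from h import *
from scipy.optimize import minimize
def fit(n,p,reps=6):
    g=cv2.cvtColor(p,cv2.COLOR_BGR2GRAY).astype(float)
    S=8
    def box(cx,cy,a,r0,r1,w,z0,z1):
        a=np.radians(a);u=np.array([np.cos(a),np.sin(a)]);v=np.array([-u[1],u[0]])
        P=[proj(n,(*(np.array([cx,cy])+u*r+v*s),z)) for r in(r0,r1) for s in(-w/2,w/2) for z in(z0,z1)]
        return cv2.convexHull(np.float32(P))
    c0=proj(n,(C[0]+80,C[1]+15,80)).astype(int)
    x0,x1,y0,y1=c0[0]-45,c0[0]+45,c0[1]-30,c0[1]+30
    img=g[y0:y1,x0:x1]
    def mask(hs):
        m=np.zeros(((y1-y0)*S,(x1-x0)*S),np.uint8)
        for h in hs: cv2.fillConvexPoly(m,np.round(((h.reshape(-1,2)-[x0,y0]+.5)*S-.5)*16).astype(np.int32),255,shift=4)
        return cv2.GaussianBlur(cv2.resize(m,(x1-x0,y1-y0),interpolation=cv2.INTER_AREA),(0,0),.5)/255.
    def parts(q):
        cx,cy,L,B,ri=q
        return [box(cx,cy,L,82,120,6,77,78.5)],[box(cx,cy,L+k*20,82,94,3,77,78.5) for k in(-1,1)],[box(cx,cy,L+B,ri,80,7,84,87)]
    def cost(q,full=False):
        A=[mask(h) for h in parts(q)]
        roi=cv2.dilate((sum(A)>.1).astype(np.uint8),np.ones((5,5)))>0 if full else ROI
        b=bg; M=np.clip(sum(A),0,1)
        return (((b*(1-M)+35*M-img)[roi])**2).mean()
    q=np.array([*C,11.4,.7,49.])
    A=[mask(h) for h in parts(q)];ROI=cv2.dilate((sum(A)>.1).astype(np.uint8),np.ones((5,5)))>0
    bg=cv2.dilate(img,np.ones((7,7)));bg=cv2.blur(bg,(5,5))
    best=None
    for k in range(reps):
        r=minimize(cost,q+np.random.default_rng(k).normal(0,[.7,.7,.5,.7,.7]),method="Nelder-Mead",options=dict(initial_simplex=None,xatol=.005,fatol=.01,maxiter=1200))
        print(n,r.x.round(2),round(r.fun,1))
E
python3 - <<'E'
from fit import *
for n in("top","scene"):
    p,d=camera(n);p=p[:,:,::-1].copy();cv2.imwrite(f"pics/{n}_raw8.png",p);fit(n,p)
E
```

```text
Traceback (most recent call last):
  File "fit.py", line 30, in fit
    r=minimize(cost,q+np.random.default_rng(k).normal(0,[.7,.7,.5,.7,.7]),method="Nelder-Mead",options=dict(initial_simplex=None,xatol=.005,fatol=.01,maxiter=1200))
  File "fit.py", line 21, in cost
    A=[mask(h) for h in parts(q)]
                        ~~~~~^^^
  File "fit.py", line 19, in parts
    return [box(cx,cy,L,82,120,6,77,78.5)],[box(cx,cy,L+k*20,82,94,3,77,78.5) for k in(-1,1)],[box(cx,cy,L+B,ri,80,7,84,87)]
                                                                                               ~~~^^^^^^^^^^^^^^^^^^^^^^^^^
  File "fit.py", line 8, in box
    P=[proj(n,(*(np.array([cx,cy])+u*r+v*s),z)) for r in(r0,r1) for s in(-w/2,w/2) for z in(z0,z1)]
       ~~~~^^^^^^^^^^^^^^^^^^^^^^^^^^^^^^^^^^^^
  File "h.py", line 7, in proj
    c=calibration(n);p=np.array(c["camera_matrix"])@(np.array(c["R"])@np.array(X,float)+np.array(c["t"]));return p[:2]/p[2]
ValueError: time passes only in moves, steps and waits
```

```bash
python3 - <<'E'
s=open('h.py').read()
s=s.replace("def back","import functools\n_cal=calibration\ncalibration=functools.lru_cache(None)(lambda n:_cal(n))\ndef back",1);open('h.py','w').write(s)
s=open('fit.py').read()
s=s.replace("r=minimize(cost,q+np.random.default_rng(k).normal(0,[.7,.7,.5,.7,.7])","q0=q+np.random.default_rng(k).normal(0,[.7,.7,.5,.7,.7]);r=minimize(cost,q0").replace("initial_simplex=None","initial_simplex=np.vstack([q0,q0+np.diag([1,1,1,1,1.])])");open('fit.py','w').write(s)
E
python3 - <<'E'
from fit import *
for n in("top","scene"):
    p,d=camera(n);p=p[:,:,::-1].copy();cv2.imwrite(f"pics/{n}_raw8.png",p);fit(n,p)
print(telemetry.sense()["clock"])
E
```

```text
top [ 593.27 -130.92   11.35    1.18   47.73] 404.9
top [ 593.09 -130.15   10.89    0.91   47.93] 420.8
top [ 593.04 -130.55   11.13    0.98   48.2 ] 413.0
top [ 593.28 -131.92   11.91    1.45   47.87] 417.1
top [ 593.19 -131.39   11.61    1.3    48.17] 407.4
top [ 593.06 -130.87   11.28    1.14   49.33] 457.5
scene [ 5.9137e+02 -1.3060e+02  1.1070e+01  2.6000e-01  4.8530e+01] 720.3
scene [ 5.9115e+02 -1.3033e+02  1.0910e+01  1.5000e-01  5.0570e+01] 719.8
scene [ 591.39 -131.25   11.4     0.65   50.03] 727.4
scene [ 591.49 -131.42   11.53    0.62   49.26] 715.8
scene [ 5.9134e+02 -1.3105e+02  1.1250e+01  5.2000e-01  4.9850e+01] 718.9
scene [ 591.58 -131.93   11.88    0.73   50.46] 742.0
9.575
```

Run:
```python
from h import *
a=cv2.imread("pics/top0.png");b=cv2.imread("pics/top_raw8.png")
cv2.imwrite("pics/cmp.png",np.hstack([a[120:350,280:560],b[120:350,280:560]]))
d,_=None,None
p,d=camera("top");d0=np.load("pics/top0.npy")
for u,v in((417,230),(395,200)): print(d0[v-2:v+3,u-2:u+3].mean(),d[v-2:v+3,u-2:u+3].mean())
```

```text
922.42773 922.5215
940.029 932.7065
```

View pics/cmp.png

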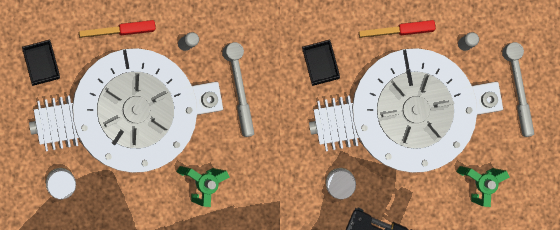

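The left half is the view before the job and the right half after it. The bar continues the long line at about (407,70), the parts around the wheel look unmoved, and the hub depth hasn't changed (922.4 to 922.5 mm). The arm is clear, so I'm handing in.

```bash
python3 -c "
from workcell import job_done,telemetry
print(telemetry.sense()['clock'],telemetry.sense()['force']);print(job_done())"
```

```text
9.625 [-0.24422225 -0.08604496 -0.21839621]
the job is handed in; nothing more can be done
None
```

I pushed the flywheel about 137° clockwise with the shut fingertips against one blade. I slowed to small nudges near the end, drew the fingers off the blade sideways before lifting, and handed in at 9.6 s.

- **Alignment:** the index bar lines up with the long line and has stopped just short of it. The two cameras disagree slightly: the top view says about 1.2° short, the scene view about 0.5° short. A simpler scene-view measurement put it level, 0.06° past the line at most, which I put down to that camera also seeing the side of the bar. I left it there rather than risk running past.
- **Wheel:** it did not move when the fingers backed off, and the hub depth is unchanged (922.4 mm before, 922.5 mm after), so it was not lifted.
- **Everything else:** the tools and parts look unmoved in the before and after pictures, compared by eye. The force readings I took stayed around 4 N or less, and the arm was clear of everything at hand-in.

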